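Press a plaster mould: centre it, free the lever, hold the press down

ROBOT

A 6-joint arm with a two-finger parallel gripper is mounted at the origin on the work surface. World frame = base frame: x ahead of the robot, y to its left, z up, the work surface at z = 0. Lengths are in m, angles in rad, forces in N, time in s.
With the tool pointing down it reaches from about 0.275 to 0.725 m from the base axis. Payload 15.9 kg.
Tool frame: the origin (TCP) lies at the very end of the fingers, on their centre line; the grasp point (between the pads) lies manip.hold_point_z behind it (manip.hold_point_z is the distance from the TCP to the grasp point, in m); x points along the fingers, z is the direction in which the jaws open and shut, and the axes are right-handed (so a half turn about x gives the same grasp; the last joint's range is limited). The gripper opens to 85 mm and grips with 20 to 120 N. Pads are 22 mm wide; open, the fingers measure 114 mm over their backs; the gripper's body (76 mm by 85 mm) begins 54 mm behind the grasp point. The pads swing forward as they close: fully open they stand 13 mm farther back than shut.
Start: joints at [1.2, 0.213, -0.034, 1.323, 0, 1.571], TCP at [0.181, 0.466, 0.231] pointing down, gripper open.
Joint ranges: [-2.98, 2.98], [-0.74, 1.72], [-1.14, 1.35], [-2.1, 2.04], [-1.57, 1.44], [-3.14, 3.14]. Speed limits (rad/s): [1.89, 1.89, 2.39, 2.57, 3.14, 3.14].

INTERFACE

Orientations are given as a 3x3 rotation matrix whose columns are the frame's x, y, z axes.
In Python, from cell import manip, let_go, clamp, kinematics, observe, get_image, ticket gives the robot as it stands. Calls block until the motion is done:
- manip.move_pose(position, orientation): joint-space move of the TCP to a pose.
- manip.move_linear(position, vel=0.15, ori=None, f_stop=None): straight line of the TCP; ori=None keeps the orientation; vel is the mean speed in m/s. With f_stop (N) it stops when the force on the tool has changed by that much, and returns True; else False.
- manip.set_joints(angles): joint-space move.
- let_go() and clamp(): open the fingers fully, or close them until they stop; the grip force is fixed at half the most.
- manip.hold(seconds).
- kinematics.solve_ik(position, orientation): joint angles nearest the present ones, or None.
- observe(): the state.
- get_image(name): name is "side" or "top" or "wrist"; returns a dict with "image" (420x560x3 uint8, red, green, blue), "depth" (420x560 float32, m along the optical axis (not along the pixel's ray), 0 where there is no reading), "camera_matrix" (3x3 intrinsics, pixels), "world_from_camera" (4x4, takes a point from camera to world coordinates). Camera axes: x right, y up, looking along -z (the intrinsics and any distortion apply to the point x, -y, -z); pixel columns grow to the right and rows downward; lengths in m; the calibration is good to about 2 mm. A picture is of the moment at which its call begins.
A pose or a line that the arm cannot do raises manip.PlanningError and nothing moves.
- ticket.job_done(): hands the job in, once; it reports no verdict.
The state is a dict: "clock": time; "joints": joint angles; "dq": joint speeds; "effort": joint torques, N m; "tool_pos": TCP position; "orientation": TCP orientation; "contact_force": force on the tool from outside, world axes, zero at the start; "torque": the same for the moment, N m; "opening": opening from 0.0 (shut) to 1.0 (fully open).
Only numpy, scipy, OpenCV 4.12 (cv2) and the standard library are available. Lean on these libraries where they do the work, as an engineer would, in place of code of your own. Each camera call takes 0.05 s, during which the arm holds its last target.

TASK

First slide the carriage by its post until the plaster mould is centred under the ram (post in line with the pointer fin), then flip the safety catch right over to its open side, and only then pull the lever towards the front as far as it goes. Finish while holding the lever there: the spring throws it back if you let go. Leave the things standing around undisturbed.

Things in the scene. Friction and masses are not known exactly. Their poses are not given: they have to be found in the camera images.
- press: Bench press for plaster moulds, fixed: grey base slab 250 x 390 x 20 mm with two rails; dark head block 105 to 160 mm above the table, reaching 95 mm behind, 30 mm before, 45 mm right and 35 mm left of the ram's axis; square ram under it. Origin: on the table under the ram. Axes: x away from its front (operator's side, facing the robot), y to the left along the rails, z up; turned by its yaw.
- carriage (a joint): Steel carriage with a white two-part plaster mould (90 x 90 x 32 mm), sliding along the rails; 0 to 0.22 m, growing towards the press's +y. The mould is centred under the ram at 0.170, mid-travel, with no stop or detent there. Moves stiffly (about 2.5 N) and stays where it is left.
- post (a point): Middle, 60 mm above the table, of the carriage's grip: an upright round black post of 22 mm diameter, from 36 to 86 mm above the table, in front of the mould.
- post_target (a point): Where post is when the mould is centred under the ram: in line (along the press's x axis) with the small upright steel pointer fin, 5 mm wide, on the front edge of the base slab. The fin's back face is 12 mm in front of the post, its top 44 mm above the table.
- catch (a joint): Safety catch, bright steel bar 10 x 14 mm hinged on top of the head. 0 = closed: level towards the press's +y, across the front of the lever arm, blocking it. Grows as it swings up (1.57 upright) and over to the -y side, where it rests on its stop at 2.4. Light (80 g): let go before upright it falls shut, let go beyond 2.0 it falls to the open stop.
- catch_peg (a point): Middle of the free part of the catch's peg: round, 16 mm diameter, sticking out from the free end of the bar towards the press's front (-x); free for about 24 mm either side of this point. It moves on a circle of 85 mm radius about catch_pivot in the plane of the press's y and z, from the +y side over the top to the -y side.
- catch_pivot (a point): Point on the catch's hinge axis (parallel to the press's x axis) in the plane in which catch_peg moves, 190 mm above the table.
- lever (a joint): Press lever. 0 = at rest, leaning 0.40 rad from upright away from the front; grows as it is pulled to the front (press's -x), up to its stop at 1.15 rad, where the ram geared to it bears on the mould. A spring pulls it back: about 2 N at the grip at rest, 8 N at the stop; it does not stay pulled. The closed catch blocks it within 0.1 rad.
- lever_grip (a point): Middle of the free part of the lever's grip: round black bar, 24 mm diameter, parallel to the press's y axis, at the top of the 14 mm thick lever arm; free for 40 mm to +y of this point and 50 mm to -y, where the arm begins. It moves on a circle of 130 mm radius about lever_pivot in the plane of the press's x and z: 240 mm above the table at rest, 250 mm highest, 215 mm at the stop.
- lever_pivot (a point): Point on the lever's hinge axis (parallel to the press's y axis) in the plane in which lever_grip moves, 120 mm above the table.
- jar: Bystander, to be left alone: screw-top glass jar, 66 mm across, 85 mm high. Origin at its underside.
- bottle: Bystander, to be left alone: small bottle, 42 mm across, 110 mm high. Origin at its underside.
- bowl: Bystander, to be left alone: clay bowl, 100 mm across, 45 mm high. Origin at its underside.
- rib: Bystander, to be left alone: wooden modelling tool lying flat, 180 mm long. Origin at its underside (lying along its y axis).
- brushpot: Bystander, to be left alone: white pot of brushes, 72 mm across, 160 mm high with the brushes. Origin at its underside.
- mug: Bystander, to be left alone: mug, 74 mm across, 80 mm high. Origin at its underside.

How it is judged:
By the outcome, as a careful person would: the job done as asked, in the order asked, and still so for the second after the job is handed in, while the arm keeps its last pose, push and grip.
It also fails if it takes over 64 s, if anything falls off the work surface, if the arm or the gripper's body presses on something with over 40 N, if the wrist force passes 120 N, or if a joint passes its speed limit or range.

## Working session

There is one attempt and no reset: what is moved stays moved. The work goes in short steps, each a Python script; the robot and the scene stay as the last script left them, time stands still between calls to the robot, and variables do not carry over. Pictures are saved under pics/ and viewed, and the job is handed in when it is done.

```bash
mkdir -p pics; ls
python3 - <<'E'
from cell import manip, observe, get_image
import cv2, numpy as np
s=observe();print(s['clock'],s['tool_pos'],s['opening'],manip.hold_point_z)
for n in ['side','top','wrist']:
    d=get_image(n);cv2.imwrite(f'pics/{n}0.png',d['image'][:,:,::-1]);np.savez(f'{n}0.npz',**d)
    print(n,d['camera_matrix'].round(1).tolist(),d['world_from_camera'].round(3).tolist(),[k for k in d])
E
```

```text
pics
0.0 [0.18103907 0.46570683 0.23083258] 1.0005673280913412 0.0187
side [[381.6, 0.0, 281.6], [0.0, 381.6, 209.6], [0.0, 0.0, 1.0]] [[0.681, 0.464, -0.566, 0.132], [-0.732, 0.415, -0.541, -0.492], [-0.016, 0.782, 0.623, 0.703], [0.0, 0.0, 0.0, 1.0]] ['image', 'depth', 'camera_matrix', 'world_from_camera']
top [[543.7, 0.0, 280.5], [0.0, 543.7, 211.6], [0.0, 0.0, 1.0]] [[0.005, 0.995, -0.099, 0.468], [-1.0, 0.003, -0.017, -0.054], [-0.016, 0.099, 0.995, 1.538], [0.0, 0.0, 0.0, 1.0]] ['image', 'depth', 'camera_matrix', 'world_from_camera']
wrist [[293.2, 0.0, 284.5], [0.0, 293.2, 206.3], [0.0, 0.0, 1.0]] [[0.361, -0.883, -0.299, 0.104], [0.932, 0.342, 0.117, 0.495], [-0.001, -0.321, 0.947, 0.375], [0.0, 0.0, 0.0, 1.0]] ['image', 'depth', 'camera_matrix', 'world_from_camera']
```

View pics/side0.png

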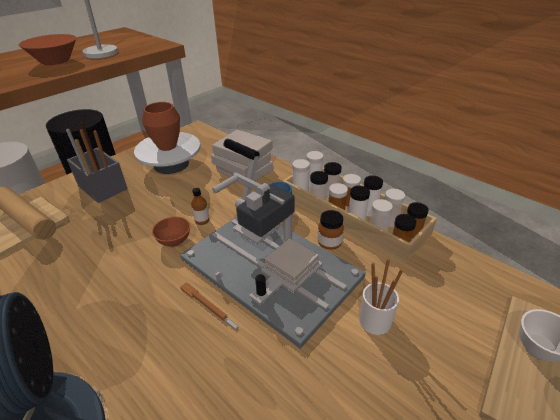

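View pics/top0.png

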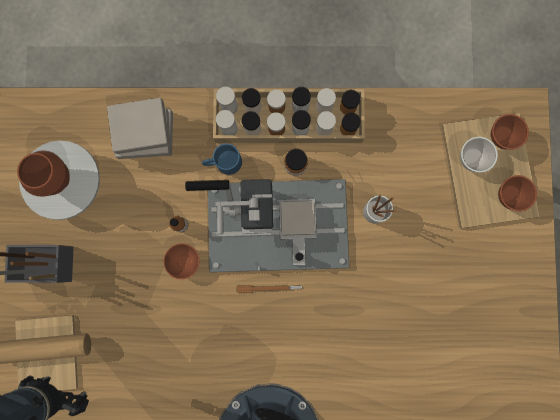

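Run:
```python
import cv2
a=cv2.imread('pics/top0.png')[140:305,160:400];cv2.imwrite('pics/top0c.png',cv2.resize(a,None,fx=3.3,fy=3.3,interpolation=cv2.INTER_CUBIC))
a=cv2.imread('pics/side0.png')[130:345,150:410];cv2.imwrite('pics/side0c.png',cv2.resize(a,None,fx=2.7,fy=2.7,interpolation=cv2.INTER_CUBIC))
```

```text
(no output)
```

View pics/top0c.png

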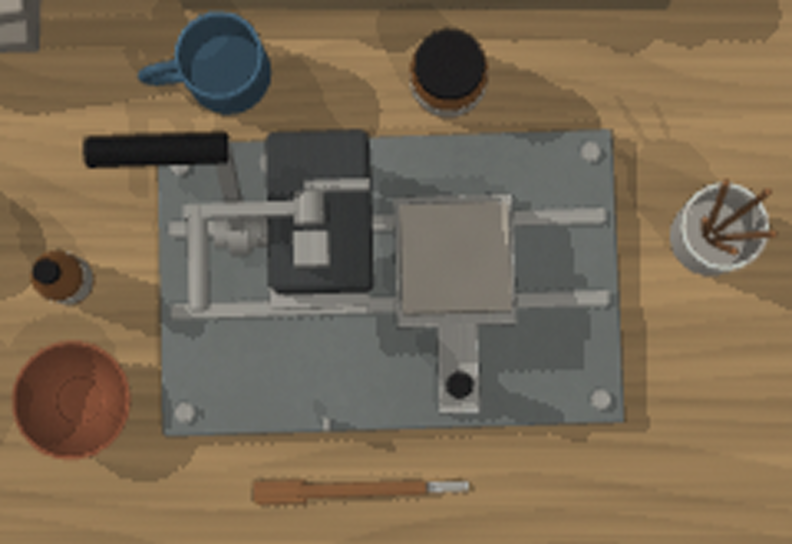

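View pics/side0c.png

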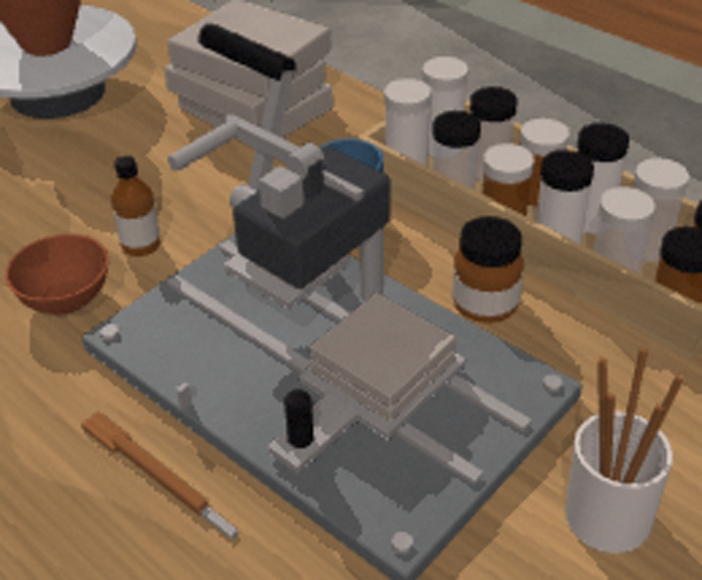

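View pics/wrist0.png

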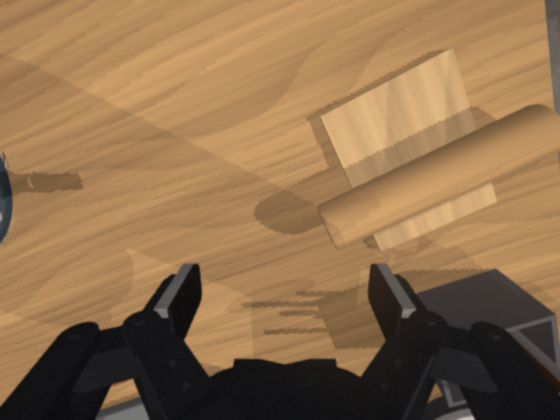

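```bash
cat > h.py <<'E'
import numpy as np, cv2
def cloud(d):
    D=d['depth'];K=d['camera_matrix'];T=d['world_from_camera']
    v,u=np.indices(D.shape)
    P=np.stack([(u-K[0,2])/K[0,0]*D,-(v-K[1,2])/K[1,1]*D,-D],-1)
    W=P@T[:3,:3].T+T[:3,3]; W[D==0]=np.nan
    return W
def ray(d,u,v):
    K=d['camera_matrix'];T=d['world_from_camera']
    r=T[:3,:3]@np.array([(u-K[0,2])/K[0,0],-(v-K[1,2])/K[1,1],-1.]);return T[:3,3],r
def onplane(d,u,v,z):
    o,r=ray(d,u,v);return o+r*(z-o[2])/r[2]
E
python3 - <<'E'
from h import *
for n in ['top','side']:
    d=np.load(n+'0.npz');W=cloud(d);I=d['image'].astype(int)
    sl=(slice(170,290),slice(195,360)) if n=='top' else (slice(140,345),slice(150,410))
    W=W[sl];I=I[sl]
    sat=I.max(-1)-I.min(-1)
    m=(W[...,2]>0.012)&(W[...,2]<0.028)&(sat<35)
    m=cv2.morphologyEx(m.astype(np.uint8),cv2.MORPH_OPEN,np.ones((3,3)))
    nn,l,st,_=cv2.connectedComponentsWithStats(m);m=l==1+st[1:,4].argmax()
    P=W[m];print(n,m.sum(),'zmed',np.median(P[:,2]))
    r=cv2.minAreaRect(P[:,:2].astype(np.float32)*1000);print(r)
    print(cv2.boxPoints(r).round(1).tolist())
    blk=I.max(-1)<45
    # black post and grip
    for lo,hi,nm in [(.04,.095,'post'),(.21,.27,'grip')]:
        q=blk&(W[...,2]>lo)&(W[...,2]<hi)
        nn,l,st,c=cv2.connectedComponentsWithStats(q.astype(np.uint8))
        if nn<2: continue
        q=l==1+st[1:,4].argmax();p=W[q]
        print(nm,q.sum(),np.percentile(p,[2,50,98],axis=0).round(4).tolist(), c[1+st[1:,4].argmax()]+[sl[1].start,sl[0].start])
    # high things
    q=(W[...,2]>.165)&(I.min(-1)>70); p=W[q]; print('high',q.sum(),np.percentile(p,[2,50,98],axis=0).round(4).tolist())
    q=(W[...,2]>.03)&(W[...,2]<.05)&(W[...,0]<W[...,0][m].min()+.03);p=W[q];print('fin?',q.sum(),p[:20].round(4).tolist())
    q=(W[...,2]>.14)&(W[...,2]<.165)&(I.max(-1)<90);p=W[q];r=cv2.minAreaRect(p[:,:2].astype(np.float32)*1000);print('head',q.sum(),np.median(p[:,2]),r,cv2.boxPoints(r).round(1).tolist())
E
```

```text
top 3710 zmed 0.02033891030416246
((584.6871948242188, -111.71573638916016), (250.65997314453125, 207.60609436035156), 2.272057056427002)
[[455.29998779296875, -13.0], [463.6000061035156, -220.39999389648438], [714.0, -210.5], [705.7999877929688, -3.0]]
post 43 [[0.483, -0.0879, 0.0775], [0.4934, -0.0799, 0.0876], [0.5014, -0.0719, 0.0939]] [298.88372093 256.44186047]
grip 296 [[0.6499, 0.0937, 0.2414], [0.659, 0.1325, 0.25], [0.6696, 0.1722, 0.2559]] [211.58783784 185.0472973 ]
high 664 [[0.5519, 0.0055, 0.1663], [0.6172, 0.0792, 0.1963], [0.649, 0.1262, 0.2227]]
fin? 120 [[0.4903, 0.2013, 0.0325], [0.4902, 0.1965, 0.0445], [0.4876, 0.2014, 0.0315], [0.4874, 0.1958, 0.0482], [0.4887, -0.0643, 0.0393], [0.4887, -0.067, 0.0385], [0.4887, -0.0698, 0.0389], [0.4889, -0.0918, 0.0359], [0.4888, -0.0945, 0.039], [0.4848, 0.2005, 0.0363], [0.4847, 0.196, 0.0466], [0.4859, -0.0643, 0.0396], [0.486, -0.067, 0.0386], [0.486, -0.0698, 0.038], [0.4859, -0.0724, 0.0478], [0.4861, -0.0891, 0.0355], [0.4861, -0.0918, 0.0359], [0.4862, -0.0946, 0.0337], [0.4867, -0.194, 0.0302], [0.4821, 0.2011, 0.0
[... 978 characters left out ...]
2885, 0.0457], [0.4727, 0.2899, 0.0428], [0.4752, 0.2894, 0.0415], [0.4776, 0.2887, 0.0404], [0.464, 0.29, 0.0448], [0.466, 0.2885, 0.0443], [0.468, 0.2869, 0.044], [0.4702, 0.2858, 0.0432], [0.4736, 0.2875, 0.04], [0.4776, 0.2905, 0.0358], [0.4779, 0.285, 0.0388], [0.4591, 0.2866, 0.0463], [0.4626, 0.2886, 0.0429], [0.464, 0.2855, 0.0438], [0.4683, 0.2894, 0.0388], [0.4702, 0.2875, 0.0387], [0.4722, 0.286, 0.0383]]
head 1031 0.15917186070943612 ((632.86669921875, -114.51008605957031), (126.7199935913086, 410.7137145996094), 3.047254800796509) [[558.7000122070312, 87.19999694824219], [580.5, -322.8999938964844], [707.0999755859375, -316.20001220703125], [685.2000122070312, 93.9000015258789]]
```

Run:
```python
from h import *
yaw=0.0385;c,s=np.cos(yaw),np.sin(yaw);R=np.array([[c,-s],[s,c]])
for n in ['top','side']:
    d=np.load(n+'0.npz');W=cloud(d);I=d['image'].astype(int);Q=W[...,:2]@R  # press-axes coords
    z=W[...,2]
    print(n)
    def show(nm,q):
        p=np.c_[Q[q],z[q]];v,u=np.nonzero(q)
        if len(u):print(nm,len(u),'mean',p.mean(0).round(4),'p3',np.percentile(p,3,axis=0).round(4),'p97',np.percentile(p,97,axis=0).round(4),'px',u.mean().round(2),v.mean().round(2))
        return 
    q=(W[...,0]>.44)&(W[...,0]<.49)&(W[...,1]>0)&(W[...,1]<.09)&(z>.028)
    show('fin',q); 
    q=(W[...,0]>.44)&(W[...,0]<.48)&(W[...,1]>0)&(W[...,1]<.09)&(I.min(-1)>135)
    show('fincol',q)
    q=(W[...,0]>.46)&(W[...,0]<.53)&(abs(W[...,1]+.08)<.04)&(z>.05)
    show('post',q); show('posttop',q&(z>.081))
    q=(abs(Q[...,0]-.60)<.08)&(W[...,1]>-.12)&(W[...,1]<0)&(z>.06)&(z<.095)
    show('mould',q&(Q[...,0]>.53))
    q=(W[...,0]>.53)&(W[...,0]<.72)&(abs(W[...,1]-.05)<.09)&(z>.152)&(z<.166)
    show('headtop',q)
    q=(W[...,0]>.5)&(W[...,0]<.72)&(W[...,1]>.095)&(W[...,1]<.2)&(z>.165)&(I.min(-1)>70)
    show('peg',q)
    q=(W[...,0]>.6)&(W[...,0]<.72)&(W[...,1]>.02)&(W[...,1]<.25)&(z>.20)&(I.max(-1)<50)
    show('grip',q)
    b=q.astype(np.uint8)
    if n=='side':
      q=(W[...,0]>.4)&(W[...,0]<.56)&(W[...,1]>-.2)&(W[...,1]<0.1)&(z>.03)
      show('postcand',q&(I.max(-1)<50))
```

```text
top
fin 13 mean [0.4674 0.012  0.0376] p3 [ 0.459  -0.0068  0.0282] p97 [0.4863 0.0475 0.0483] px 258.69 265.92
fincol 3 mean [0.4618 0.0137 0.0429] p3 [0.4592 0.0136 0.0401] p97 [0.4643 0.0139 0.0451] px 258.0 268.0
post 51 mean [ 0.4897 -0.0986  0.0861] p3 [ 0.4807 -0.1069  0.072 ] p97 [ 0.4981 -0.0895  0.0935] px 298.9 256.1
posttop 45 mean [ 0.4897 -0.0988  0.0876] p3 [ 0.4818 -0.1068  0.0819] p97 [ 0.498  -0.0907  0.0936] px 299.02 256.09
mould 1072 mean [ 0.5948 -0.0983  0.0684] p3 [ 0.5522 -0.1397  0.0625] p97 [ 0.637  -0.0569  0.0739] px 297.26 217.39
headtop 1152 mean [0.6284 0.0055 0.1598] p3 [ 0.5681 -0.0307  0.1542] p97 [0.6861 0.0449 0.1651] px 256.68 202.57
peg 271 mean [0.6014 0.092  0.1986] p3 [0.5538 0.0718 0.1909] p97 [0.65   0.1042 0.218 ] px 221.21 212.78
grip 380 mean [0.6639 0.1179 0.2498] p3 [0.6547 0.07   0.2421] p97 [0.6741 0.1664 0.2557] px 207.17 185.16
side
fin 31 mean [0.4607 0.0117 0.0381] p3 [0.456  0.0092 0.0287] p97 [0.4662 0.0153 0.0439] px 217.58 275.0
fincol 6 mean [0.4627 0.0174 0.0398] p3 [0.4578 0.0127 0.0249] p97 [0.4689 0.0311 0.0438] px 216.5 272.83
post 164 mean [ 0.4855 -0.1026  0.0744] p3 [ 0.4781 -0.1093  0.0522] p97 [ 0.4958 -0.0909  0.0875] px 260.18 282.79
posttop 71 mean [ 0.4875 -0.0998  0.0855] p3 [ 0.4789 -0.1082  0.0814] p97 [ 0.4971 -0.0906  0.0878] px 259.62 278.15
mould 1243 mean [ 0.5941 -0.0952  0.0692] p3 [ 0.5495 -0.1418  0.0634] p97 [ 0.6654 -0.0272  0.0913] px 290.12 255.29
headtop 877 mean [ 0.6174 -0.0018  0.1593] p3 [ 0.5648 -0.032   0.1527] p97 [0.6833 0.0675 0.1642] px 265.48 204.05
peg 314 mean [0.6029 0.089  0.1971] p3 [0.5499 0.0713 0.1835] p97 [0.6526 0.1033 0.2282] px 232.52 179.26
grip 305 mean [0.6581 0.1129 0.246 ] p3 [0.6528 0.0681 0.2356] p97 [0.6687 0.1645 0.2524] px 240.72 148.94
postcand 194 mean [ 0.4852 -0.1031  0.0693] p3 [ 0.4782 -0.1094  0.0415] p97 [ 0.4957 -0.092   0.0875] px 260.37 284.56
```

Run:
```python
from h import *
from cell import observe
yaw=0.0385;c,s=np.cos(yaw),np.sin(yaw);R=np.array([[c,-s],[s,c]])
for n in ['top','side']:
    d=np.load(n+'0.npz');W=cloud(d);I=d['image'].astype(int);Q=W[...,:2]@R;x,y=Q[...,0],Q[...,1];z=W[...,2]
    print(n)
    def show(nm,q):
        p=np.c_[Q[q],z[q]]
        if len(p):print(nm,len(p),'med',np.median(p,axis=0).round(4),'min',p.min(0).round(4),'max',p.max(0).round(4))
    q=(x>.53)&(x<.582)&(y>.06)&(y<.13)&(z>.175)&(z<.21); show('pegfront',q)
    q=(x>.582)&(x<.64)&(y>.08)&(y<.13)&(z>.175)&(z<.21); show('pegback',q)
    q=(x>.53)&(x<.66)&(y>.03)&(y<.07)&(z>.18)&(z<.215); show('bar',q)
    q=(x>.58)&(x<.66)&(y>-.02)&(y<.03)&(z>.175)&(z<.215); show('hinge',q)
    q=(x>.54)&(x<.59)&(y>-.02)&(y<.04)&(z>.168)&(z<.215); show('cube',q)
    q=(x>.63)&(x<.70)&(y>.03)&(y<.2)&(z>.22)&(z<.27)&(I.max(-1)<60); show('grip',q)
    for a in np.arange(.06,.19,.02): show('  %.2f'%a,q&(abs(y-a)<.01))
    q=(x>.6)&(x<.68)&(y>.03)&(y<.09)&(z>.205)&(z<.235)&(I.min(-1)>60); show('arm',q)
print(observe()['orientation'])
```

```text
top
pegfront 83 med [0.5659 0.0963 0.1966] min [0.5513 0.0891 0.1878] max [0.5816 0.1045 0.2043]
pegback 136 med [0.6111 0.0954 0.1974] min [0.5835 0.08   0.1818] max [0.6292 0.1075 0.2048]
bar 98 med [0.6262 0.0552 0.1969] min [0.6196 0.0311 0.1807] max [0.655  0.0699 0.2133]
hinge 232 med [0.6066 0.012  0.1925] min [ 0.5818 -0.001   0.1752] max [0.6359 0.03   0.2072]
cube 45 med [0.5846 0.0118 0.1875] min [ 0.5779 -0.0008  0.1688] max [0.5896 0.0247 0.1934]
grip 393 med [0.6636 0.1178 0.25  ] min [0.6538 0.0674 0.2343] max [0.6762 0.1699 0.2583]
  0.06 13 med [0.6643 0.068  0.2507] min [0.6551 0.0674 0.2343] max [0.6751 0.07   0.2538]
  0.08 80 med [0.6629 0.0797 0.25  ] min [0.6538 0.07   0.2379] max [0.6759 0.0897 0.2582]
  0.10 76 med [0.6634 0.1    0.2498] min [0.6543 0.0905 0.2405] max [0.6762 0.1099 0.2583]
  0.12 74 med [0.6642 0.1203 0.2507] min [0.6546 0.1105 0.244 ] max [0.6751 0.13   0.2558]
  0.14 76 med [0.6648 0.1402 0.2494] min [0.6542 0.13   0.2435] max [0.6759 0.1499 0.2567]
  0.16 74 med [0.6631 0.1596 0.2499] min [0.6543 0.1501 0.237 ] max [0.6735 0.1699 0.2574]

[... 732 characters left out ...]
22]
  0.08 62 med [0.6571 0.0796 0.2472] min [0.6524 0.07   0.2299] max [0.6695 0.0899 0.2524]
  0.10 62 med [0.6559 0.0992 0.2469] min [0.6522 0.0904 0.232 ] max [0.6669 0.1099 0.2532]
  0.12 57 med [0.6559 0.12   0.2465] min [0.6528 0.11   0.2341] max [0.6673 0.1299 0.253 ]
  0.14 57 med [0.6564 0.1393 0.2467] min [0.6523 0.1301 0.231 ] max [0.6694 0.1498 0.2526]
  0.16 51 med [0.6565 0.1596 0.2476] min [0.6526 0.1503 0.2329] max [0.6674 0.1699 0.254 ]
arm 99 med [0.6524 0.0683 0.2198] min [0.6413 0.0647 0.2055] max [0.6706 0.0808 0.2346]
[[-3.25971070e-04 -9.32024251e-01  3.62395763e-01]
 [-7.99765411e-04  3.62395909e-01  9.32023908e-01]
 [-9.99999627e-01  1.39812342e-05 -8.63531340e-04]]
```

```bash
cat >> h.py <<'E'
yaw=0.0385;c_,s_=np.cos(yaw),np.sin(yaw);R2=np.array([[c_,-s_],[s_,c_]])
xp=np.array([c_,s_,0]);yp=np.array([-s_,c_,0]);dn=np.array([0,0,-1.])
OP=np.c_[dn,-xp,yp]   # jaws along press y, camera to the front
OL=np.c_[dn,yp,xp]    # jaws along press x, camera to left
def w(x,y,z): return np.r_[R2@[x,y],z]
def q(p): return np.r_[R2.T@np.asarray(p)[:2],p[2]].round(4)
HP=.0187
E
python3 - <<'E'
from h import *
from cell import *
for n,p,O in [('post hi',w(.4885,-.0988,.22),OP),('post',w(.4885,-.0988,.051),OP),('post tgt',w(.4885,.012,.051),OP),('peg',w(.57,.0965,.171),OP),('pegtop',w(.57,.0115,.256),OP),('pegend',w(.57,-.055,.24),OP),('grip',w(.664,.128,.2213),OL),('griphi',w(.664,.128,.3),OL),('end',w(.525,.128,.196),OL)]:
    r=kinematics.solve_ik(p,O);print(n,None if r is None else np.round(r,3))
manip.move_pose(w(.4885,-.0988,.23),OP)
s=observe();print(s['clock'],q(s['tool_pos']),s['joints'])
d=get_image('wrist');cv2.imwrite('pics/w1.png',d['image'][:,:,::-1])
E
```

```text
post hi [-0.161  0.212 -0.064  1.295  0.    -0.2  ]
post [-0.161  0.32  -0.369  0.882  0.    -0.2  ]
post tgt [ 0.063  0.302 -0.394  0.875  0.     0.025]
peg [0.206 0.391 0.056 1.236 0.    0.168]
pegtop [0.059 0.361 0.227 1.437 0.    0.02 ]
pegend [-0.058  0.366  0.194  1.399  0.    -0.096]
grip [0.229 0.612 0.534 1.492 0.    1.761]
griphi [0.229 0.663 0.824 1.732 0.    1.761]
end [ 0.278  0.305 -0.003  1.263  0.     1.81 ]
2.3917 [ 0.4886 -0.0982  0.23  ] [-1.59907111e-01  2.09825952e-01 -4.15658540e-02  1.31939884e+00
  1.23621805e-04 -1.99087543e-01]
```

View pics/w1.png

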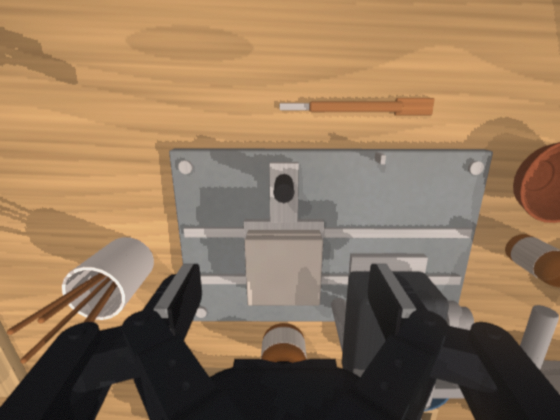

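The wrist view has the post at (284,188), centred between the fingers, and the fin at (380,158). I'll descend, grasp and slide.

Run:
```python
from h import *
from cell import *
d=get_image('wrist');print('fin wrist',q(onplane(d,380.5,155,.044)), 'post',q(onplane(d,284.5,179,.086)))
print(manip.move_linear(w(.4885,-.0988,.051),vel=.15,f_stop=15))
clamp();s=observe();print(s['clock'],q(s['tool_pos']),s['opening'],s['contact_force'])
r=manip.move_linear(w(.4885,.012,.051),vel=.06,f_stop=30)
s=observe();print(r,s['clock'],q(s['tool_pos']),s['opening'],s['contact_force'])
for n in ['top','wrist']:
    d=get_image(n);cv2.imwrite(f'pics/{n}2.png',d['image'][:,:,::-1]);np.savez(n+'2.npz',**d)
a=cv2.imread('pics/top2.png')[140:305,160:400];cv2.imwrite('pics/top2c.png',cv2.resize(a,None,fx=3.3,fy=3.3,interpolation=cv2.INTER_CUBIC))
```

```text
fin wrist [0.457  0.0091 0.044 ] post [ 0.4748 -0.0987  0.086 ]
False
4.4417 [ 0.4886 -0.0989  0.0513] 0.24196053096023357 [-2.21737569  0.69066862  4.48107401]
False 6.4417 [0.4888 0.0121 0.0513] 0.2384986077754036 [-0.35190315 -0.89704319  4.03006161]
```

View pics/top2c.png

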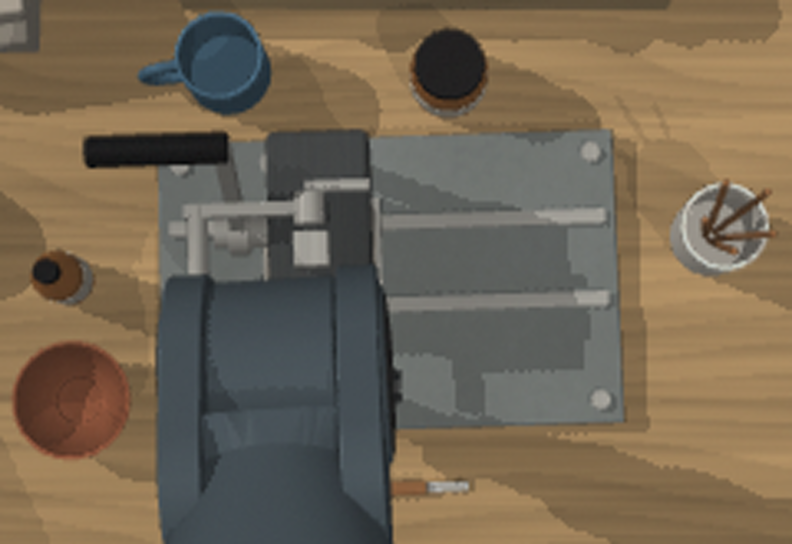

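View pics/wrist2.png

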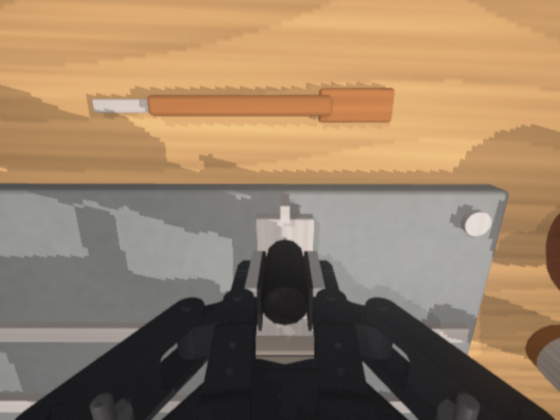

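The fin at (285,215) is in line with the post at (285,290), and the carriage plate spans columns 258–314. I'll measure this to sub-pixel precision.

Run:
```python
from h import *
d=np.load('wrist2.npz');I=d['image'].astype(int)
g=I[206:226,265:305].min(-1); 
for r in range(0,20,3): print(206+r,g[r].tolist())
for r in (250,270,300,312):
    row=I[r].max(-1); print(r,row[255:315].tolist())
# position per column at fin top & post
for u in (284,285,286): print(u,q(onplane(d,u,207,.044)),q(onplane(d,u,300,.086)))
```

```text
206 [123, 122, 121, 121, 122, 122, 121, 122, 122, 123, 121, 122, 122, 122, 128, 148, 167, 170, 171, 170, 171, 171, 171, 166, 147, 120, 110, 109, 109, 109, 110, 110, 114, 121, 125, 137, 158, 164, 164, 163]
209 [123, 122, 121, 122, 121, 122, 122, 121, 122, 122, 122, 121, 121, 123, 134, 167, 194, 201, 203, 203, 202, 202, 201, 196, 172, 128, 111, 109, 110, 110, 110, 109, 113, 121, 135, 158, 165, 166, 165, 165]
212 [123, 123, 123, 123, 121, 121, 121, 122, 120, 121, 122, 121, 121, 122, 131, 164, 192, 199, 199, 200, 199, 200, 199, 194, 170, 128, 109, 109, 108, 109, 109, 108, 108, 111, 122, 145, 160, 162, 162, 162]
215 [111, 111, 112, 112, 113, 113, 114, 113, 113, 112, 111, 112, 113, 114, 125, 161, 196, 204, 205, 203, 204, 203, 203, 198, 170, 124, 102, 102, 103, 103, 104, 104, 105, 106, 109, 110, 110, 111, 112, 112]
218 [129, 130, 130, 131, 132, 133, 133, 133, 133, 133, 131, 131, 131, 132, 142, 173, 200, 207, 207, 207, 207, 207, 207, 202, 179, 138, 120, 117, 117, 118, 124, 127, 130, 130, 131, 131, 133, 131, 130, 130]
221 [162, 161, 161, 162, 165, 166, 167, 172, 181, 183, 182, 184, 193, 196, 
[... 799 characters left out ...]
 33, 35, 35, 36, 38, 39, 42, 42, 51, 79, 106, 114, 115, 115]
300 [31, 32, 38, 41, 37, 35, 25, 24, 26, 29, 30, 31, 33, 34, 36, 36, 37, 38, 37, 35, 38, 37, 37, 35, 37, 35, 37, 35, 35, 34, 36, 33, 35, 34, 35, 34, 35, 35, 35, 34, 33, 33, 34, 32, 34, 32, 34, 33, 32, 30, 32, 30, 31, 33, 41, 46, 45, 46, 38, 37]
312 [27, 29, 32, 38, 39, 37, 31, 35, 49, 43, 27, 29, 28, 29, 31, 29, 30, 30, 30, 32, 31, 31, 32, 31, 31, 29, 30, 31, 31, 31, 31, 29, 32, 30, 29, 32, 31, 32, 31, 33, 32, 34, 33, 31, 33, 30, 32, 31, 31, 35, 44, 58, 43, 36, 44, 44, 45, 39, 35, 34]
284 [0.458  0.0114 0.044 ] [0.4871 0.0115 0.086 ]
285 [0.4579 0.012  0.044 ] [0.4871 0.012  0.086 ]
286 [0.4579 0.0125 0.044 ] [0.4871 0.0124 0.086 ]
```

```bash
python3 -c "
import cv2
a=cv2.imread('pics/wrist2.png')[180:370,215:355];cv2.imwrite('pics/w2c.png',cv2.resize(a,None,fx=4,fy=3.1,interpolation=cv2.INTER_CUBIC))"
```

```text
(no output)
```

View pics/w2c.png

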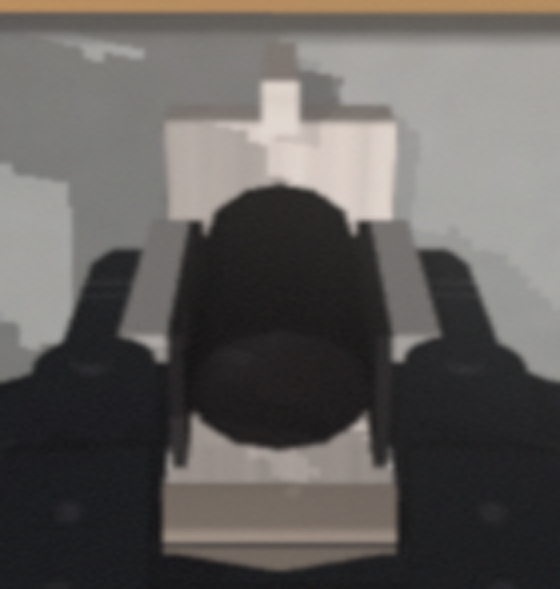

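Fin and post agree at column 284.6, which is within 0.5 mm. Next: release, go to the catch peg and grip it.

Run:
```python
from h import *
from cell import *
let_go()
manip.move_linear(w(.4885,.012,.235),vel=.2)
d=get_image('wrist');np.savez('wrist3.npz',**d)
manip.move_pose(w(.52,.0965,.25),OP)
manip.move_linear(w(.569,.0965,.24),vel=.15)
d=get_image('wrist');cv2.imwrite('pics/w3.png',d['image'][:,:,::-1])
d=get_image('side');cv2.imwrite('pics/s3.png',cv2.resize(d['image'][110:345,150:410,::-1],None,fx=2.5,fy=2.5,interpolation=cv2.INTER_CUBIC))
s=observe();print(s['clock'],q(s['tool_pos']),s['contact_force'])
```

```text
9.3417 [0.5683 0.0961 0.2403] [-0.42889849  0.44639352  0.05233543]
```

View pics/w3.png

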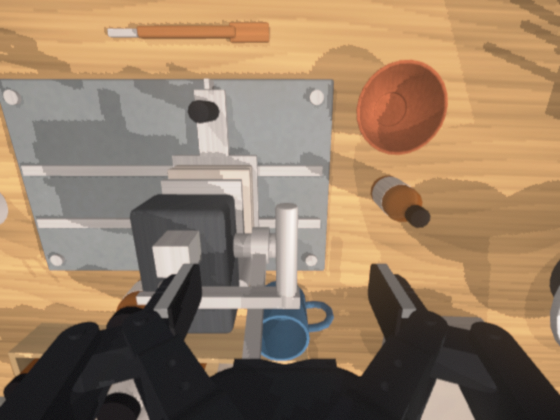

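View pics/s3.png

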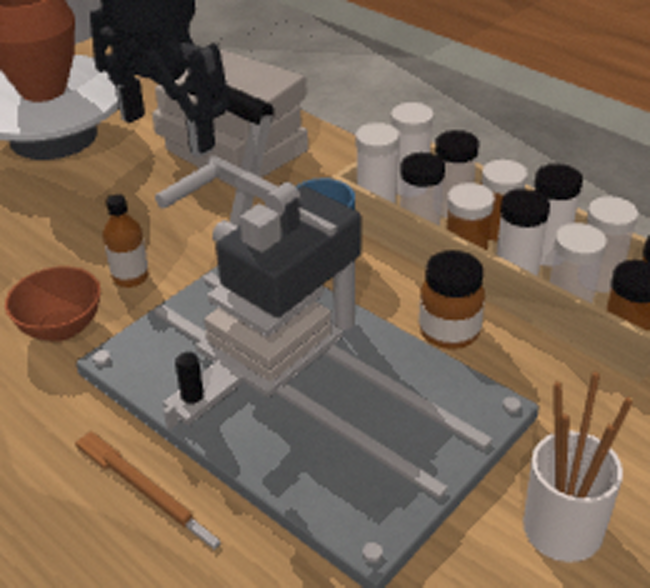

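The peg is centred at column 286, between the fingers. I'll descend, clamp and swing it over.

Run:
```python
from h import *
from cell import *
print(manip.move_linear(w(.569,.0965,.1713),vel=.12,f_stop=12))
clamp();s=observe();p0=q(s['tool_pos']);print(s['clock'],p0,s['opening'],s['contact_force'])
py,pz,r=.0115,.19-HP,.085
N=9
for a in np.linspace(0,2.25,N+1)[1:]:
    f=manip.move_linear(w(.569,py+r*np.cos(a),pz+r*np.sin(a)),vel=.1,f_stop=35)
    s=observe();print(round(a,2),f,q(s['tool_pos']),s['opening'].round(3),s['contact_force'].round(1))
    if f: break
d=get_image('side');cv2.imwrite('pics/s4.png',cv2.resize(d['image'][110:345,150:410,::-1],None,fx=2.5,fy=2.5,interpolation=cv2.INTER_CUBIC))
print(observe()['clock'])
```

```text
False
10.725 [0.5691 0.0969 0.1715] 0.16568489821017882 [0.14502407 4.4340777  2.50680303]Traceback (most recent call last):
  File "<stdin>", line 9, in <module>
AttributeError: 'float' object has no attribute 'round'
```

Run:
```python
from h import *
from cell import *
py,pz,r=.0115,.19-HP,.085
s=observe();print(s['clock'],q(s['tool_pos']),s['opening'],s['contact_force'])
for a in np.linspace(0,2.25,10)[2:]:
    f=manip.move_linear(w(.569,py+r*np.cos(a),pz+r*np.sin(a)),vel=.1,f_stop=35)
    s=observe();print(round(a,2),f,q(s['tool_pos']),round(s['opening'],3),np.round(s['contact_force'],1))
    if f: break
d=get_image('side');cv2.imwrite('pics/s4.png',cv2.resize(d['image'][110:345,150:410,::-1],None,fx=2.5,fy=2.5,interpolation=cv2.INTER_CUBIC))
print(observe()['clock'])
```

```text
11.0833 [0.5689 0.0946 0.1925] 0.1644228742416216 [-0.16035446  8.86432067 -1.45319652]
0.5 False [0.5689 0.0878 0.2128] 0.16 [-4.7 15.8  7.2]
0.75 False [0.5688 0.0768 0.231 ] 0.163 [-11.2  26.4  20.6]
1.0 False [0.5688 0.0618 0.2462] 0.16 [-20.   34.9  40.7]
1.25 True [0.5698 0.0389 0.2551] 0.161 [ 2.8 -3.9  1.9]
12.4917
```

View pics/s4.png

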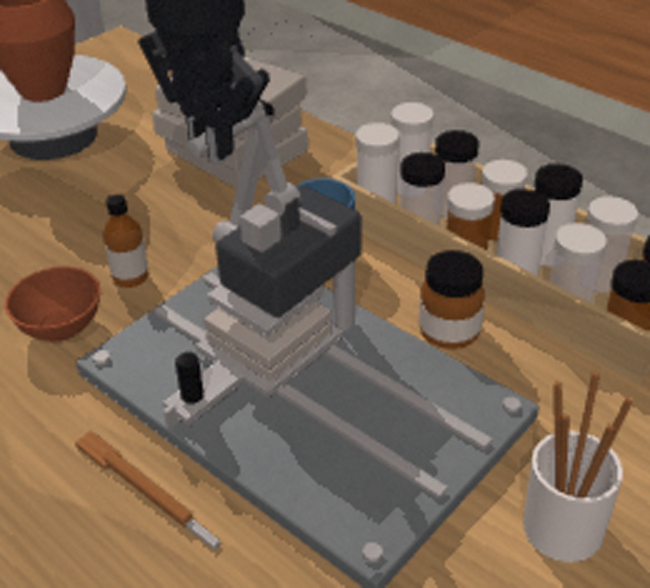

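The grip built up radial force, then slipped to a relaxed state (now about 5 N) with the catch at about 1.25 rad. I'll continue from here and shift the path with the measured force.

Run:
```python
from h import *
from cell import *
s=observe();t=q(s['tool_pos']);py=.0119;r=.085
a0=np.arccos((t[1]-py)/r);off=np.array([t[0],py,t[2]-r*np.sin(a0)]);o0=off.copy();print(a0,off)
for a in np.arange(a0+.12,2.30,.12):
    p=off+r*np.array([0,np.cos(a),np.sin(a)])
    f=manip.move_linear(w(*p),vel=.1,f_stop=30)
    s=observe();F=np.array(s['contact_force']);Fp=np.r_[R2.T@F[:2],F[2]]
    print(round(a,2),f,q(s['tool_pos']),round(s['opening'],3),Fp.round(1))
    off=o0+np.clip(off+Fp/25000-o0,-.004,.004)
    if np.linalg.norm(F)>60: break
d=get_image('side');cv2.imwrite('pics/s5.png',cv2.resize(d['image'][110:345,150:410,::-1],None,fx=2.5,fy=2.5,interpolation=cv2.INTER_CUBIC))
print(observe()['clock'],off-o0)
```

```text
1.2438248129822533 [0.5698     0.0119     0.17450335]
1.36 False [0.5702 0.0293 0.2582] 0.16 [3.1 0.5 7.5]
1.48 False [0.5706 0.0195 0.2592] 0.163 [ 9.   2.6 -4.7]
1.6 False [0.5699 0.0088 0.2592] 0.161 [-2.3 -3.2 -0.8]
1.72 False [ 0.5702 -0.001   0.2588] 0.163 [-1.8 -0.2  4.3]
1.84 False [ 0.5707 -0.0103  0.2563] 0.165 [ 6.1  4.1 -4.4]
1.96 False [ 0.5716 -0.0204  0.2529] 0.165 [10.1  0.4 -4.7]
2.08 False [ 0.5712 -0.0292  0.2479] 0.164 [ 7.   3.4 -8.8]
2.2 False [ 0.5718 -0.0372  0.2422] 0.162 [ 9.5  5.3 -7.6]
14.5583 [ 0.00162604  0.00051595 -0.00077214]
```

View pics/s5.png

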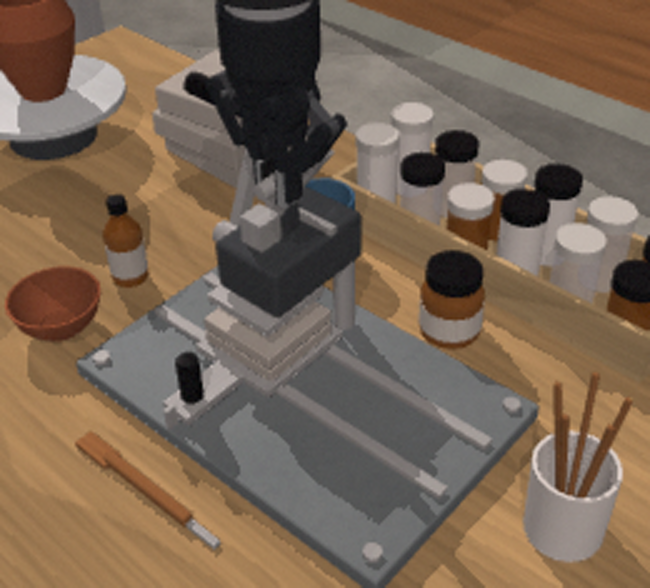

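Run:
```python
from h import *
from cell import *
s=observe();t=q(s['tool_pos'])
let_go(); manip.hold(0.3)
manip.move_linear(w(t[0],t[1],.32),vel=.2)
for n in ['side','top']:
    d=get_image(n);np.savez(n+'6.npz',**d)
    if n=='side':cv2.imwrite('pics/s6.png',cv2.resize(d['image'][110:345,150:410,::-1],None,fx=2.5,fy=2.5,interpolation=cv2.INTER_CUBIC))
d=get_image('wrist');cv2.imwrite('pics/w6.png',d['image'][:,:,::-1])
s=observe();print(s['clock'],s['contact_force'])
```

```text
16.2333 [-0.11806813  0.16933283 -0.73249147]
```

View pics/s6.png

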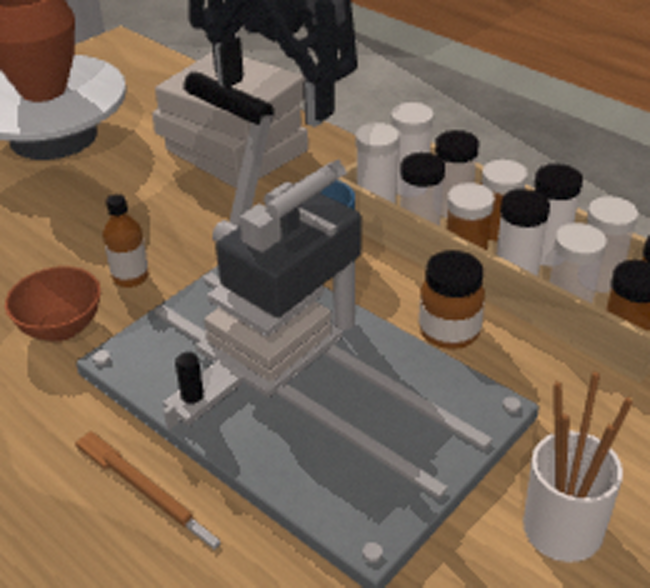

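View pics/w6.png

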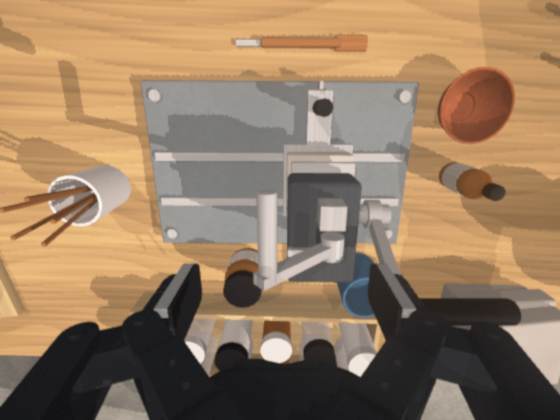

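The catch lies on its open side: the bar points to -y with the peg at (268,235) in the wrist view. Next is the lever.

Run:
```python
from h import *
from cell import *
manip.move_pose(w(.664,.128,.31),OL)
d=get_image('wrist');cv2.imwrite('pics/w7.png',d['image'][:,:,::-1])
s=observe();print(s['clock'],q(s['tool_pos']),np.round(s['joints'],2))
```

```text
17.8917 [0.6639 0.1276 0.3101] [ 0.23  0.68  0.87  1.77 -0.    1.76]
```

View pics/w7.png

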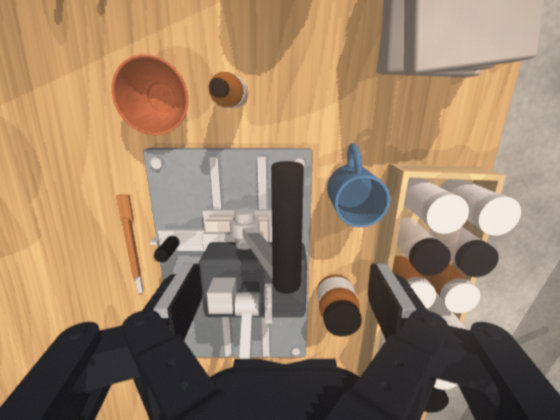

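The grip bar spans columns 272–303, so its centre is near 287, about 2 mm from mid-jaw. I'll descend, clamp and pull.

Run:
```python
from h import *
from cell import *
print(manip.move_linear(w(.6655,.128,.2213),vel=.12,f_stop=12))
clamp();s=observe();t=q(s['tool_pos']);print(s['clock'],t,s['opening'],np.round(s['contact_force'],1))
r=.13;off=np.array([t[0]-r*np.sin(.4),t[1],t[2]-r*np.cos(.4)]);o0=off.copy();print(off)
for a in np.arange(.1,1.06,.1):
    p=off+r*np.array([-np.sin(a-.4),0,np.cos(a-.4)])
    f=manip.move_linear(w(*p),vel=.08,f_stop=30)
    s=observe();F=np.array(s['contact_force']);Fp=np.r_[R2.T@F[:2],F[2]]
    rad=np.array([-np.sin(a-.4),0,np.cos(a-.4)]);tan=np.array([-np.cos(a-.4),0,-np.sin(a-.4)])
    print(round(a,2),f,q(s['tool_pos']),round(s['opening'],3),Fp.round(1),'rad',round(Fp@rad,1),'tan',round(Fp@tan,1))
    c=(Fp-(Fp@tan)*tan)/25000
    off=o0+np.clip(off+c-o0,-.005,.005)
    if np.linalg.norm(F)>60 or f: break
np.save('off.npy',off)
d=get_image('side');cv2.imwrite('pics/s8.png',cv2.resize(d['image'][110:345,150:410,::-1],None,fx=2.5,fy=2.5,interpolation=cv2.INTER_CUBIC))
print(observe()['clock'],off-o0)
```

```text
False
19.3833 [0.6657 0.128  0.2216] 0.26433523971394896 [0.  0.4 3.5]
[0.61507562 0.128      0.10186207]
0.1 False [0.6541 0.1281 0.2269] 0.259 [5.3 0.8 7.8] rad 9.0 tan -2.7
0.2 False [0.6421 0.1281 0.2311] 0.263 [ 6.6 -0.2 14.1] rad 15.1 tan -3.6
0.3 False [0.6295 0.1281 0.2331] 0.257 [8.2 0.4 6.8] rad 7.5 tan -7.5
0.4 False [0.6163 0.1281 0.234 ] 0.26 [7.  0.6 7.8] rad 7.8 tan -7.0
0.5 False [0.603  0.1283 0.2337] 0.263 [ 4.1  0.7 10. ] rad 9.5 tan -5.1
0.6 False [0.5907 0.1283 0.2318] 0.259 [8.5 1.  4.3] rad 2.6 tan -9.2
0.7 False [0.5779 0.1283 0.2289] 0.259 [5.8 1.  7.5] rad 5.4 tan -7.8
0.8 False [0.5654 0.1284 0.2246] 0.26 [4.8 1.4 9.1] rad 6.5 tan -8.0
0.9 False [0.5545 0.1285 0.2194] 0.26 [10.1  0.5  6.8] rad 1.2 tan -12.1
1.0 False [0.5429 0.1285 0.212 ] 0.257 [9.3 1.2 1.4] rad -4.1 tan -8.4
22.5167 [0.00010258 0.00029999 0.00238082]
```

View pics/s8.png

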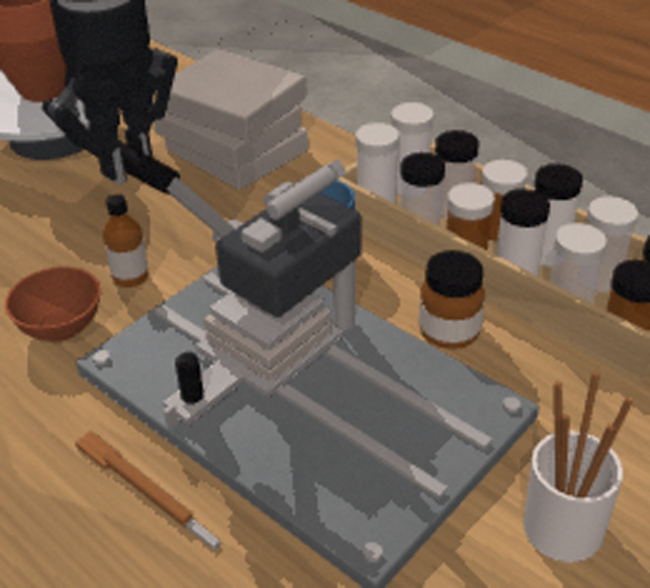

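Smooth pull so far: the catch stays open and the lever is at about 1.0 rad. I'll keep going in small steps until the force shows the stop.

Run:
```python
from h import *
from cell import *
r=.13;off=np.load('off.npy')
for a in np.arange(1.04,1.26,.03):
    rad=np.array([-np.sin(a-.4),0,np.cos(a-.4)]);tan=np.array([-np.cos(a-.4),0,-np.sin(a-.4)])
    manip.move_linear(w(*(off+r*rad)),vel=.04,f_stop=25)
    s=observe();F=np.array(s['contact_force']);Fp=np.r_[R2.T@F[:2],F[2]]
    print(round(a,2),q(s['tool_pos']),round(s['opening'],3),Fp.round(1),'rad',round(Fp@rad,1),'tan',round(Fp@tan,1))
    if Fp@tan<-32: break
np.save('off.npy',off)
manip.hold(.5)
s=observe();print(s['clock'],q(s['tool_pos']),np.round(s['contact_force'],1),s['opening'])
for n in ['side','top','wrist']:
    d=get_image(n);np.savez(n+'9.npz',**d);cv2.imwrite(f'pics/{n}9.png',d['image'][:,:,::-1])
a=cv2.imread('pics/side9.png')[110:345,150:410];cv2.imwrite('pics/s9.png',cv2.resize(a,None,fx=2.5,fy=2.5,interpolation=cv2.INTER_CUBIC))
```

```text
1.04 [0.5388 0.1285 0.2087] 0.261 [ 9.8  0.9 -1.2] rad -6.8 tan -7.1
1.07 [0.5365 0.1285 0.207 ] 0.256 [12.7  2.   2.8] rad -5.6 tan -11.7
1.1 [0.5333 0.1285 0.2047] 0.255 [10.1  0.3  7.5] rad -0.7 tan -12.6
1.13 [0.5301 0.1285 0.2016] 0.257 [10.7  1.4  1.7] rad -5.8 tan -9.1
1.16 [0.528  0.1286 0.1997] 0.264 [12.1 -0.5  6.4] rad -3.7 tan -13.1
1.19 [0.5257 0.1285 0.1971] 0.261 [17.4  1.   6.6] rad -7.7 tan -16.9
1.22 [0.525  0.1286 0.1963] 0.263 [22.2 -1.8 22.5] rad -0.9 tan -31.6
1.25 [0.5244 0.1287 0.1954] 0.256 [26.  -4.9 40.4] rad 7.2 tan -47.5
25.05 [0.5244 0.1287 0.1954] [25.4 -1.9 40.7] 0.2569383595190943
```

View pics/s9.png

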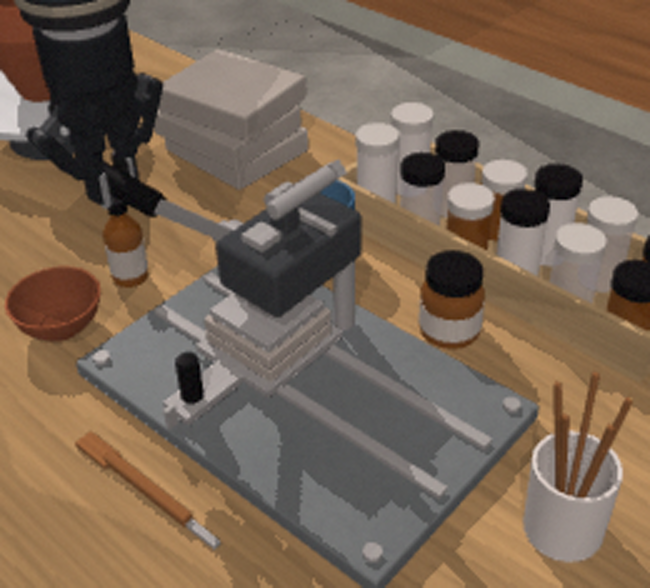

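View pics/wrist9.png

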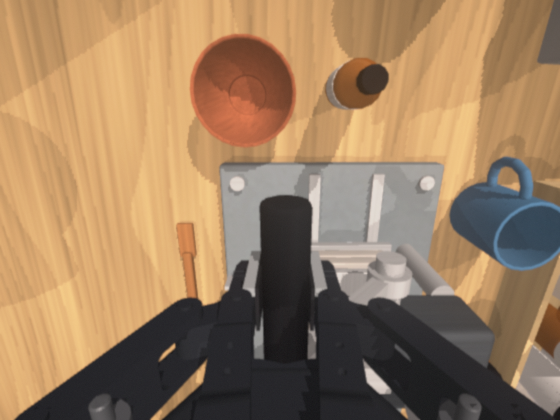

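The lever is at its stop: the tool is at (0.5244, 0.1954) against a predicted (0.525, 0.196), and the force rises steeply. The 47 N push is more than needed, so I'll ease it a little, then check the bystanders and the post-fin alignment.

```bash
python3 - <<'E'
from h import *
from cell import *
r=.13;off=np.load('off.npy')
def st():
    s=observe();F=np.array(s['contact_force']);Fp=np.r_[R2.T@F[:2],F[2]];a=1.15
    tan=np.array([-np.cos(a-.4),0,-np.sin(a-.4)]);print(s['clock'],q(s['tool_pos']),Fp.round(1),'tan',round(Fp@tan,1))
a=1.235
manip.move_linear(w(*(off+r*np.array([-np.sin(a-.4),0,np.cos(a-.4)]))),vel=.04);st();manip.hold(1.0);st()
d=get_image('side');np.savez('side10.npz',**d);cv2.imwrite('pics/side10.png',d['image'][:,:,::-1])
t=get_image('top');I0=np.load('top0.npz')['image'].astype(int);I1=t['image'].astype(int)
D=np.abs(I1-I0).max(-1)
cv2.imwrite('pics/diff.png',np.hstack([np.clip(D*3,0,255).astype(np.uint8)[80:320,130:420]]*1))
for n,f in (('side',d),('side6',np.load('side6.npz')),):
    W=cloud(f);Q=W[...,:2]@R2;x,y,z=Q[...,0],Q[...,1],W[...,2]
    m=(x>.46)&(x<.53)&(abs(y-.012)<.03)&(z>.081)&(z<.092);print(n,'posttop',m.sum(),Q[m].mean(0))
    m=(x>.45)&(x<.472)&(abs(y-.012)<.03)&(z>.03)&(z<.05);print('fin',m.sum(),Q[m].mean(0))
    m=(x>.54)&(x<.61)&(y<-.02)&(y>-.12)&(z>.2);print('peg',m.sum(),Q[m].mean(0),z[m].mean())
E
python3 -c "
import cv2
a=cv2.imread('pics/diff.png');cv2.imwrite('pics/diff2.png',cv2.resize(a,None,fx=2.5,fy=2.5))"
```

```text
25.45 [0.5247 0.1287 0.1958] [22.9 -2.9 32. ] tan -38.6
26.45 [0.5247 0.1286 0.1958] [23.8 -3.7 31.4] tan -38.9
side posttop 61 [0.48823127 0.01093473]
fin 57 [0.46505014 0.0108559 ]
peg 211 [ 0.5761826  -0.05324449] 0.25144130795732145
side6 posttop 61 [0.48809696 0.01106376]
fin 60 [0.46533769 0.01021464]
peg 4508 [ 0.56296898 -0.07284054] 0.4717124136744089
```

View pics/diff2.png

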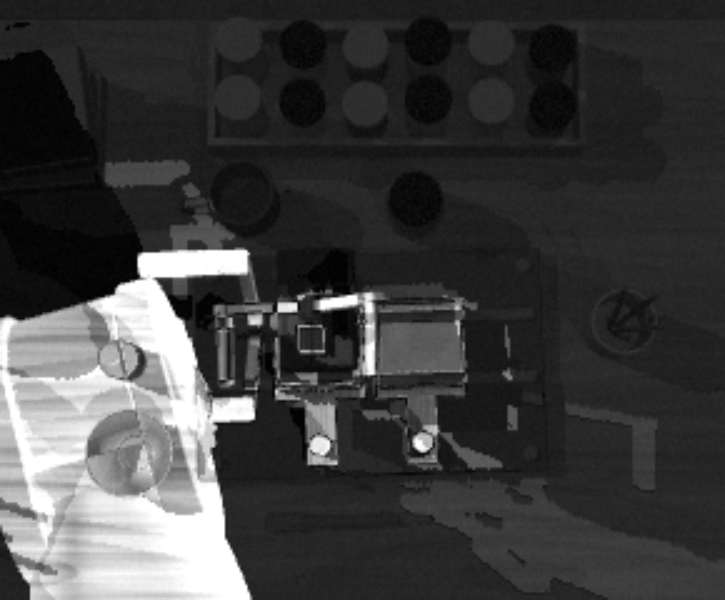

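No bystander edges show in the difference image, and the post is in line with the fin within 1 mm. I'll ease the push slightly more and hand in.

Run:
```python
from h import *
from cell import *
r=.13;off=np.load('off.npy');a=1.22
manip.move_linear(w(*(off+r*np.array([-np.sin(a-.4),0,np.cos(a-.4)]))),vel=.04);manip.hold(.3)
s=observe();print(s['clock'],q(s['tool_pos']),np.round(s['contact_force'],1),s['opening'])
ticket.job_done()
```

```text
27.1 [0.525  0.1286 0.1963] [21.4 -0.8 23.6] 0.2603810654017648
the job is handed in; nothing more can be done
```

I did the job in the order asked and handed it in at 27.1 s, with the gripper still holding the lever at its front stop.

- **Carriage:** I slid it by the post. The wrist camera then put the post and the fin on the same pixel column (284.6, within about 0.5 mm). At the end the side camera still had them within 1 mm.
- **Catch:** I gripped the peg and swung it over. It now rests on the open side, with the peg at about 2.4 rad. Midway the grip force built up to about 57 N at the wrist, under the 120 N limit. The peg then slipped about 3 mm in the pads, and I carried on with a corrected path without trouble.
- **Lever:** I pulled it until the force rose steeply. The tool stands at x 0.525, z 0.196 in the press's axes, which matches the predicted stop. I pressed with about 47 N at first, then eased to about 32 N for the hold.
- **Bystanders:** A before-and-after picture from the top camera shows none of them moved. The bottle and bowl lie partly under the arm in that view, but the wrist view shows both upright.

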